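# Change the feed drive's gear through the H-gate

## Robot

A 6-joint arm with a two-finger parallel gripper is mounted at the origin on a cart in front of the work surface, level with it; the furniture and walls round the work are solid. World frame = base frame: x ahead of the robot, y to its left, z up, the work surface at z = 0. Lengths are in m, angles in rad, forces in N, time in s.
With the tool pointing down it reaches from about 0.35 to 0.875 m from the base axis. Payload 4.2 kg.
Tool frame: the origin (TCP) lies between the finger pads; the fingertips stand ahead of it and the grasp point (between the pads) lies 2 mm behind it (arm.tip_extent is the x of the fingertips in the tool frame, in m); x points along the fingers, z is the direction in which the jaws open and shut, and the axes are right-handed (so a half turn about x gives the same grasp; the last joint's range is limited). The gripper opens to 87 mm and grips with 3 to 60 N. Pads are 19 mm wide; open, the fingers measure 117 mm over their backs; the gripper's body (75 mm by 190 mm) begins 51 mm behind the grasp point.
Start: joints at [-0.863, 0.385, 0.008, 0, -1.194, -0.259], TCP at [0.271, -0.563, 0.213] pointing down, gripper open.
Joint ranges: [-3.14, 3.14], [-1.21, 2.06], [-1.07, 1.41], [-3.16, 2.05], [-2.99, -0.16], [-3.1, 3.1]. Speed limits (rad/s): [2.79, 2.79, 3.14, 3.14, 3.14, 3.14].

## Interface

Orientations are given as a unit quaternion [x, y, z, w].
In Python, from station import arm gives the robot as it stands. The module is installed in compiled form; this text tells all that it offers.
- The arm moves only by the shell command python3 -m inch 'ROWS' [OPENING] [FORCE]. ROWS is JSON, a list of rows, each an object with "travel": the shift along the tool's x, y, z in m, a list of three; "twist": the turn, a rotation vector about the tool's x, y, z in degrees, a list of three. A call has 1 to 5 rows; each row is the pose to reach, as a shift and turn from the pose commanded when the call began, along the tool's axes at that moment; what a row does not reach only later rows make up. A row lasts 1/12 s, in which the tool goes at most 41.7 mm and 7.16 degrees, less where a joint would pass 70% of its speed; a pose out of reach is approached as far as the arm can. A call with a gripper value outside its range is refused whole. OPENING is the gripper's target within -1 to 1 (fully open at 1, half-way at 0, shut at -1), set as the call begins (- or left out, the last holds). The fingers move at their own pace and stop on an object; FORCE is the grip in N (left out, the last holds). Time passes only in rows, so rows that repeat a pose let the fingers close. It gives the time, the measured TCP pose, the force and the opening at its end, in the units of the state.
- arm.observe(): the state, without advancing time (a new reading comes with each control period).
- arm.camera(name): name is "scene" or "top"; returns a dict with "pixels" (420x560x3 uint8, blue, green, red), "fov_y" (degrees; the focal length in pixels is half the picture's height over the tangent of half this angle, whatever the lens; pixels are square), "cx", "cy" (the principal point, pixels), "cam_to_world" (4x4, takes a point from camera to world coordinates). Camera axes: x right, y down, z forward; pixel columns grow to the right and rows downward; lengths in m; the calibration is good to about 2 mm. A picture is of the moment at which its call begins. There is no depth.
- arm.close_job(): hands the job in, once; it reports no verdict.
The state is a dict: "time": time; "joint_positions": joint angles; "qvel": joint speeds; "joint_efforts": joint torques, N m; "tcp_pos": TCP position; "ee_rot": TCP orientation; "ft_force": force on the tool from outside, world axes, zero at the start; "wrist_torque": the same for the moment, N m; "gripper_width": opening from 0.0 (shut) to 1.0 (fully open).
Only numpy, scipy, OpenCV 4.12 (cv2) and the standard library are available. Lean on these libraries where they do the work, as an engineer would, in place of code of your own. Each camera call takes 0.05 s, during which the arm holds its last target.

## Task

Change the gear of the small feed drive on the bench: with the fingertips push its upright lever through the H-shaped gate, out of the slot it stands in, across the neutral lane and all the way home into the slot beside the tile with the ring. Only push the lever: do not grip it, squeeze it or force it against the gate, and leave the vial, the weight and the tin standing where they are. Finish with the robot clear of everything.

Things in the scene. Friction and masses are not known exactly. Their poses are not given: they have to be found in the camera images.
- gearbox: Feed drive, fixed to the bench: grey housing 170 x 150 mm, top at 68 mm (foot plate 190 x 170 mm); dark motor sticking out 95 mm on its far side and a pulley on its left side, both lower than the top. Origin: centre of the underside, at table height, straight below the middle of the gate. Axes: x to the motor (far), y to the pulley side (left), z up.
- gate_mid (a point): Middle of the aluminium H-gate plate, on its upper face, 76 mm above the table. Two slots along gearbox x, one left (+y), one right (-y), are joined at the middle (x = 0) by a neutral lane along y: four slot ends. Between the slots, at the far and near end, stand lands 19 mm wide with rounded noses; the lane between the noses is 16 mm wide, the lever's shaft 10 mm.
- lever_cross (a joint): Sideways lean, rad, + to the gearbox's +y: -0.235 right slot, +0.235 left slot (stops; about 0.03 of play in a slot). Changes only with the lever in the neutral lane (lever_fore within 0.04 of 0; the noses guide it in from up to about 0.07). Friction only, no spring or detent: about 3 N at the knob, stays where left.
- lever_fore (a joint): Lean of the lever along the slots, rad: + toward the gearbox's +x (far). 0 in the neutral lane, +0.25 home at the far end of a slot, -0.25 home at the near end. At the start from -0.24 to -0.09, in the near half of the right slot. Friction as above.
- lever_knob (a point): Centre of the lever's black ball knob (34 mm) on a steel shaft 10 mm thick, with a 16 mm collar just below the ball. The lever tilts about a point 4 mm above the table below the gate's middle, 171 mm from the knob's centre. In gearbox axes the knob is at x = 0.171 sin(fore), y = 0.171 sin(cross) cos(fore), z = 0.004 + 0.171 cos(cross) cos(fore).
- tag_ring: Aluminium tile 32 x 32 x 3 mm with a raised black ring (24 mm across), fixed on the housing beside the left slot: 51 mm to the gearbox's +y and 24 mm to its +x (it then marks the far left slot end) or to its -x (then the near left slot end). Origin: centre of its underside.
- tag_bar: Same tile with one raised black bar, 26 x 7 mm; beside the other end of the left slot.
- tag_cross: Same tile with a raised diagonal black cross, beside the far end of the right slot.
- tag_dots: Same tile with two raised black dots, beside the near end of the right slot.
- vial_mid (a point): Loose glass sample vial, 27 mm thick, 70 mm tall, standing left of the gearbox; leave it. Point: half-way up. z is its upright axis.
- weight_mid (a point): Loose steel knobbed weight, 28 mm thick, 38 mm tall, standing in front of the gearbox; leave it. Point: half-way up.
- tin_mid (a point): Loose aluminium tin with lid, 50 mm wide, 34 mm tall, standing right of the gearbox; leave it. Point: half-way up. Beyond it, to the right, stands the big fixed sieve shaker, always in the same place: base x 0.47 to 0.85, y -0.30 to 0.00, 120 mm tall; on it a 210 mm wide stack of sieves, 0.7 m tall, centred at x 0.66, y -0.15. It is in the way between the arm's start and the gearbox.
Things that resemble listed ones, but are neither listed nor needed, are in the scene too. Leave any yellow look-alike of the part that bears vial_mid alone.

How it is judged:
By the outcome, as a careful person would: the job done as asked, in the order asked, and still so for the second after the job is handed in, with the robot touching nothing.
It also fails if it takes over 61 s, if anything falls off the work surface, if the arm or the gripper's body presses on something with over 40 N, if the wrist force passes 120 N, or if a joint passes its speed limit or range.

## Working session

There is one attempt and no reset: what is moved stays moved. The work goes in short steps, Python scripts to look and compute and a shell command to move; the robot and the scene stay as the last step left them, time stands still between calls to the robot, and variables do not carry over. Pictures are saved under pics/ and viewed, and the job is handed in when it is done.

```bash
mkdir -p pics; ls; python3 - <<'E'
from station import arm
import cv2,numpy as np
np.set_printoptions(precision=4,suppress=True)
s=arm.observe(); print(s, arm.tip_extent)
for n in("scene","top"):
    c=arm.camera(n); cv2.imwrite(f"pics/{n}0.png",c["pixels"]); print(n,c["fov_y"],c["cx"],c["cy"]);print(np.array(c["cam_to_world"]))
E
```

```text
pics
{'time': 0.0, 'joint_positions': array([-0.8635,  0.3856,  0.0066, -0.0005, -1.1939, -0.2586]), 'qvel': array([-0.0006,  0.0007,  0.0024,  0.0005, -0.0004, -0.0007]), 'joint_efforts': array([  0.0017, -39.0668,  18.7405,   4.2198,   0.011 ,  -0.0002]), 'tcp_pos': array([ 0.2709, -0.5625,  0.2116]), 'ee_rot': array([-0.598 ,  0.3759,  0.5994,  0.3767]), 'ft_force': array([-0.0744, -0.0301,  0.1392]), 'wrist_torque': array([-0.0164,  0.0192, -0.0604]), 'gripper_width': 0.9998042347871345} 0.017
scene 47.541301565551876 277.54346949149004 208.79822612847335
[[ 0.1182 -0.4496  0.8854 -0.2249]
 [-0.9929 -0.067   0.0985  0.1376]
 [ 0.015  -0.8907 -0.4543  0.5064]
 [ 0.      0.      0.      1.    ]]
top 42.23806405676645 277.35353600376027 203.82221250666035
[[ 0.0147 -0.9951  0.0977  0.4256]
 [-0.9999 -0.0149 -0.0005  0.243 ]
 [ 0.0019 -0.0977 -0.9952  1.0228]
 [ 0.      0.      0.      1.    ]]
```

View pics/scene0.png

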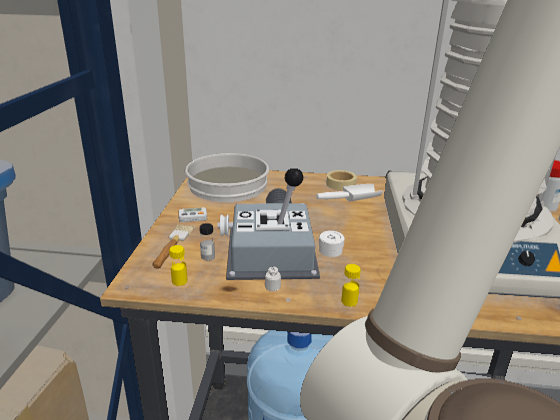

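View pics/top0.png

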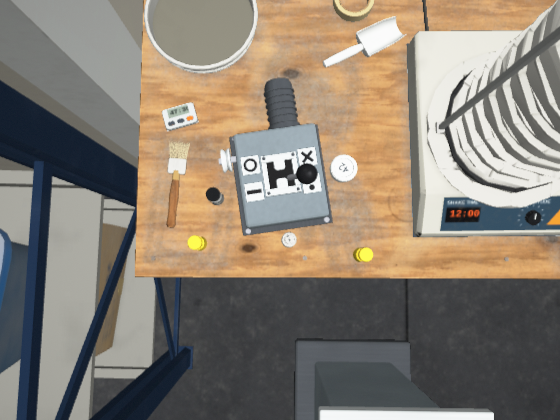

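```bash
cat > h.py <<'E'
import numpy as np,cv2
np.set_printoptions(precision=4,suppress=True)
class C:
    def __init__(s,c):
        s.im=c["pixels"];s.f=s.im.shape[0]/2/np.tan(np.radians(c["fov_y"])/2);s.c=(c["cx"],c["cy"]);s.M=np.array(c["cam_to_world"])
    def ray(s,u,v):
        d=s.M[:3,:3]@np.array([(u-s.c[0])/s.f,(v-s.c[1])/s.f,1]);return s.M[:3,3],d/np.linalg.norm(d)
    def plane(s,u,v,z):
        o,d=s.ray(u,v);return o+d*(z-o[2])/d[2]
    def proj(s,p):
        q=s.M[:3,:3].T@(np.array(p)-s.M[:3,3]);return s.f*q[:2]/q[2]+s.c
def tri(a,pa,b,pb):
    o1,d1=a.ray(*pa);o2,d2=b.ray(*pb)
    t=np.linalg.lstsq(np.stack([d1,-d2],1),o2-o1,rcond=None)[0]
    p,q=o1+d1*t[0],o2+d2*t[1];return (p+q)/2,np.linalg.norm(p-q)
E
python3 - <<'E'
import cv2
a=cv2.imread("pics/top0.png")[110:250,200:370];cv2.imwrite("pics/tc.png",cv2.resize(a,None,fx=4,fy=4,interpolation=2))
a=cv2.imread("pics/scene0.png")[150:310,150:370];cv2.imwrite("pics/sc.png",cv2.resize(a,None,fx=3.6,fy=3.6,interpolation=2))
E
```

```text
(no output)
```

View pics/tc.png

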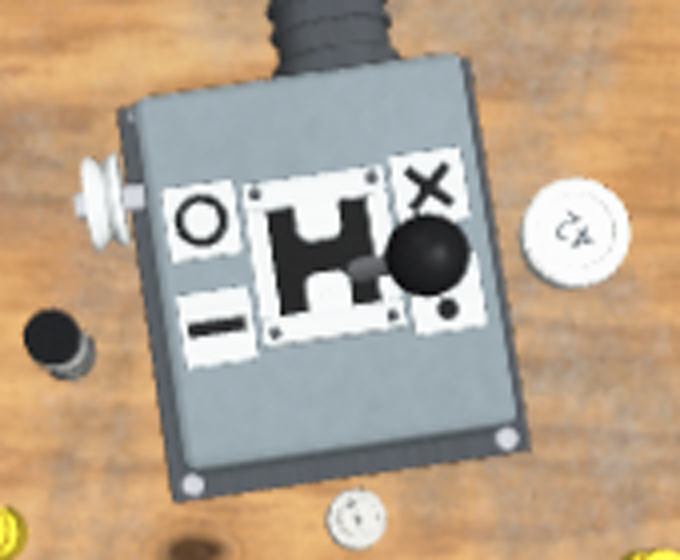

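View pics/sc.png

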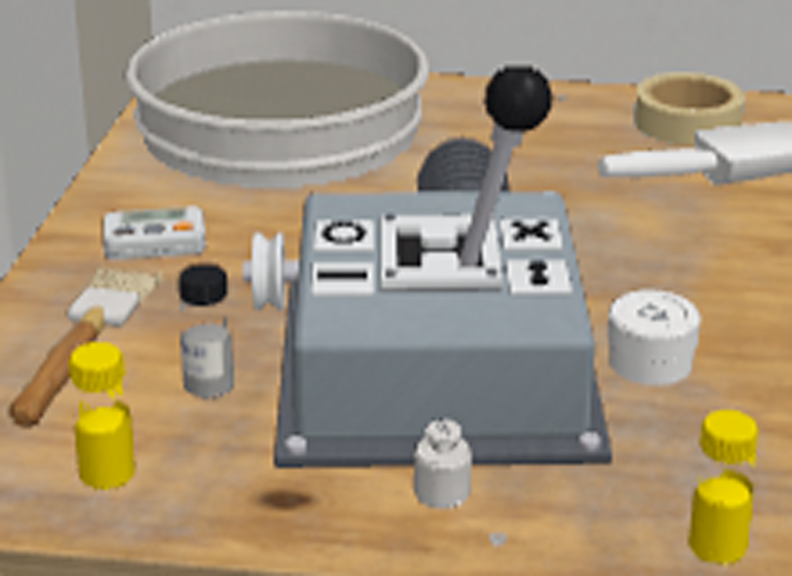

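```bash
cat > meas.py <<'E'
from h import *
from station import arm
t=C(arm.camera("top"));s=C(arm.camera("scene"))
def blobs(c,roi,thr=60,mn=8):
    x0,y0,x1,y1=roi;g=c.im[y0:y1,x0:x1].max(2)
    n,l,st,ce=cv2.connectedComponentsWithStats((g<thr).astype(np.uint8))
    return [(ce[i]+[x0,y0],st[i][2:]) for i in range(1,n) if st[i][4]>=mn]
for nm,c,r in(("top",t,(236,140,330,205)),("scene",s,(230,160,320,240))):
    print(nm)
    for b in blobs(c,r): print(b[0],b[1],c.plane(*b[0],.072))
E
python3 meas.py
```

```text
top
[306.6333 156.3667] [10 10 30] [0.6043 0.192  0.072 ]
[254.25  162.625] [4 7 8] [0.5916 0.2846 0.072 ]
[278.1194 172.4985] [ 26  29 335] [0.5746 0.2421 0.072 ]
[306.0395 173.4572] [ 21  20 304] [0.5736 0.1927 0.072 ]
[290.6129 182.3871] [ 7  6 31] [0.5573 0.2198 0.072 ]
[311.25   186.6667] [ 4  4 12] [0.5503 0.1833 0.072 ]
[253.1333 191.5   ] [13  4 30] [0.5401 0.2856 0.072 ]
scene
[293.464 177.096] [ 18  17 250] [0.7872 0.2145 0.072 ]
[297.3684 213.6316] [ 9  4 19] [0.6067 0.1907 0.072 ]
[263.5714 219.4898] [ 7  8 49] [0.573  0.2531 0.072 ]
[277.2222 217.7778] [3 5 9] [0.5837 0.228  0.072 ]
[299.1667 225.6667] [ 5  6 18] [0.5585 0.1834 0.072 ]
[244.5 226. ] [14  1 14] [0.5424 0.2846 0.072 ]
```

```bash
cat >> h.py <<'E'
YAW=np.radians(9.25);R=np.array([[np.cos(YAW),-np.sin(YAW),0],[np.sin(YAW),np.cos(YAW),0],[0,0,1]]);G=np.array([.5722,.2388,0])
def w2g(p): return R.T@(np.array(p)-G)
def g2w(p): return R@np.array(p)+G
def knob(f,c): return np.array([.171*np.sin(f),.171*np.sin(c)*np.cos(f),.004+.171*np.cos(c)*np.cos(f)])
E
python3 - <<'E'
from h import *
from station import arm
t=C(arm.camera("top"));s=C(arm.camera("scene"))
print("ring",w2g(t.plane(250.5,165,.072)))
for nm,z in(("gate",0.076),):
  p,e=tri(t,(306.04,173.46),s,(293.46,177.1));g=w2g(p)
  print(p,e,g,"fore",np.arcsin(g[0]/.171),"cross",np.arcsin(g[1]/.171/np.cos(np.arcsin(g[0]/.171))))
# others
print("vial cap",w2g(t.plane(214,195,.07)),t.plane(214,195,.07))
print("weight",w2g(t.plane(289,239.5,.038)));print("tin",w2g(t.plane(344,167.5,.034)))
print("sieve pan",t.plane(256,20,.06),"gate corner",w2g(t.plane(200+255/4,110+192/4,.076)),w2g(t.plane(200+393/4,110+314/4,.076)))
E
```

```text
ring [0.0233 0.0492 0.072 ]
[0.5584 0.1975 0.1701] 0.0007595665159135235 [-0.0202 -0.0385  0.1701] fore -0.11866639442008746 cross -0.22882422667545557
vial cap [-0.0199  0.1205  0.07  ] [0.5331 0.3545 0.07  ]
weight [-0.1158  0.0004  0.038 ]
tin [ 0.0003 -0.1194  0.034 ]
sieve pan [0.8595 0.2869 0.06  ] gate corner [0.0316 0.0242 0.076 ] [-0.0309 -0.0279  0.076 ]
```

```bash
cat >> h.py <<'E'
from scipy.spatial.transform import Rotation as Ro
def go(st,targets,yawz=None):
    "world targets -> travel in tool axes from the present pose"
    Q=Ro.from_quat(st["ee_rot"]);print("tool axes(cols)\n",Q.as_matrix(),"tcp",st["tcp_pos"])
    for p in targets: print(np.array(p),"->",Q.inv().apply(np.array(p)-st["tcp_pos"]))
E
python3 - <<'E'
from h import *
from station import arm
st=arm.observe()
go(st,[(.3,-.4,.3),(.36,-.1,.3),(.40,.10,.3)])
Q=Ro.from_quat(st["ee_rot"])
for k in range(4):
    # tool x down, tool z along gearbox x rotated k*90
    z=Ro.from_euler('z',k*90,degrees=True).apply(R[:,0]);x=np.array([0,0,-1.]);T=Ro.from_matrix(np.stack([x,np.cross(z,x),z],1))
    print(k,(Q.inv()*T).as_rotvec(degrees=True))
E
```

```text
tool axes(cols)
 [[-0.0004 -0.901  -0.4338]
 [ 0.0006 -0.4338  0.901 ]
 [-1.      0.0001  0.0007]] tcp [ 0.2711 -0.5629  0.2124]
[ 0.3 -0.4  0.3] -> [-0.0875 -0.0967  0.1343]
[ 0.36 -0.1   0.3 ] -> [-0.0874 -0.2809  0.3786]
[0.4 0.1 0.3] -> [-0.0873 -0.4037  0.5414]
0 [106.4593   0.0255  -0.0401]
1 [16.4594  0.0402 -0.009 ]
2 [-73.5406   0.0371   0.0236]
3 [-163.5406    0.0129    0.0577]
```

```bash
python3 -m inch '[{"travel":[-0.022,-0.02,0.03],"twist":[0,0,0]},{"travel":[-0.044,-0.045,0.06],"twist":[4,0,0]},{"travel":[-0.066,-0.067,0.09],"twist":[8,0,0]},{"travel":[-0.087,-0.09,0.12],"twist":[12,0,0]},{"travel":[-0.087,-0.11,0.15],"twist":[16.5,0,0]}]' -1 10
python3 - <<'E'
from h import *
from station import arm
st=arm.observe();print(st["joint_positions"]);go(st,[(.36,-.1,.3),(.40,.10,.3)])
E
```

```text
time: 0.72
tcp_pos: [0.3065, -0.381, 0.3034]
ee_rot: [0.54, -0.46, -0.535, -0.459]
ft_force: [1.6, 0.6, 1.0]
gripper_width: 0.708
[-0.5591  0.0901 -0.1587  0.002  -1.315  -0.8555]
tool axes(cols)
 [[ 0.0049 -0.9877 -0.156 ]
 [-0.0053 -0.156   0.9877]
 [-1.     -0.004  -0.006 ]] tcp [ 0.3065 -0.381   0.3034]
[ 0.36 -0.1   0.3 ] -> [ 0.0022 -0.0967  0.2693]
[0.4 0.1 0.3] -> [ 0.0013 -0.1674  0.4606]
```

```bash
python3 -m inch '[{"travel":[0,-0.014,0.038],"twist":[0,0,0]},{"travel":[0,-0.027,0.076],"twist":[0,0,0]},{"travel":[0,-0.041,0.114],"twist":[0,0,0]},{"travel":[0,-0.055,0.152],"twist":[0,0,0]},{"travel":[0,-0.068,0.19],"twist":[0,0,0]}]'
python3 -m inch '[{"travel":[0,-0.012,0.039],"twist":[0,0,0]},{"travel":[0,-0.025,0.078],"twist":[0,0,0]},{"travel":[0,-0.037,0.116],"twist":[0,0,0]},{"travel":[0,-0.05,0.154],"twist":[0,0,0]},{"travel":[0,-0.065,0.19],"twist":[0,0,0]}]'
python3 - <<'E'
from h import *
from station import arm
st=arm.observe();print(st["joint_positions"],w2g(st["tcp_pos"]));go(st,[(.40,.10,.3),g2w((-.1,-.0385,.3)),g2w((-.07,-.0385,.165))])
E
```

```text
time: 1.13
tcp_pos: [0.3416, -0.1805, 0.3]
ee_rot: [0.539, -0.458, -0.538, -0.459]
ft_force: [1.0, 0.0, 0.1]
gripper_width: 0.324
time: 1.55
tcp_pos: [0.3749, 0.0177, 0.3003]
ee_rot: [0.539, -0.457, -0.539, -0.459]
ft_force: [1.0, -1.0, 0.4]
gripper_width: 0.017
[ 0.4869 -0.1236 -0.3742 -0.0001 -1.3182 -1.8959] [-0.2303 -0.1865  0.3003]
tool axes(cols)
 [[ 0.0018 -0.9869 -0.1611]
 [ 0.001  -0.1611  0.9869]
 [-1.     -0.0019  0.0007]] tcp [0.3749 0.0177 0.3003]
[0.4 0.1 0.3] -> [ 0.0005 -0.038   0.0772]
[0.4797 0.1847 0.3   ] -> [ 0.0007 -0.1303  0.148 ]
[0.5093 0.1895 0.165 ] -> [ 0.1358 -0.1601  0.1479]
```

```bash
python3 -m inch '[{"travel":[0,-0.026,0.03],"twist":[0,0,0]},{"travel":[0,-0.052,0.06],"twist":[0,0,0]},{"travel":[0,-0.078,0.09],"twist":[0,0,0]},{"travel":[0,-0.104,0.12],"twist":[0,0,0]},{"travel":[0,-0.13,0.148],"twist":[0,0,0]}]'
python3 -m inch '[{"travel":[0.035,-0.005,0],"twist":[0,0,0]},{"travel":[0.07,-0.01,0],"twist":[0,0,0]},{"travel":[0.105,-0.015,0],"twist":[0,0,0]},{"travel":[0.135,-0.02,0],"twist":[0,0,0]},{"travel":[0.135,-0.02,0],"twist":[0,0,0]}]'
cat > look.py <<'E'
import sys
from h import *
from station import arm
t=C(arm.camera("top"));s=C(arm.camera("scene"));st=arm.observe()
print("tcp g",w2g(st["tcp_pos"]),st["ft_force"])
a=cv2.resize(t.im[120:250,200:370],None,fx=3,fy=3,interpolation=2);b=cv2.resize(s.im[140:250,210:350],(496,390),interpolation=2)
cv2.imwrite("pics/%s_t.png"%sys.argv[1],a);cv2.imwrite("pics/%s_s.png"%sys.argv[1],b)
go(st,[])
E
python3 look.py a
```

```text
time: 1.97
tcp_pos: [0.4807, 0.1847, 0.2998]
ee_rot: [0.539, -0.458, -0.539, -0.458]
ft_force: [0.4, -0.5, 0.0]
gripper_width: 0.005
time: 2.38
tcp_pos: [0.4966, 0.1838, 0.1583]
ee_rot: [-0.537, 0.463, 0.54, 0.454]
ft_force: [-0.1, 0.7, -0.4]
gripper_width: 0.006
tcp g [-0.0798 -0.041   0.1647] [-0.3073 -0.184   0.7192]
tool axes(cols)
 [[-0.001  -0.9871 -0.1604]
 [-0.0017 -0.1604  0.9871]
 [-1.      0.0012 -0.0015]] tcp [0.5    0.1855 0.1647]
```

View pics/a_t.png

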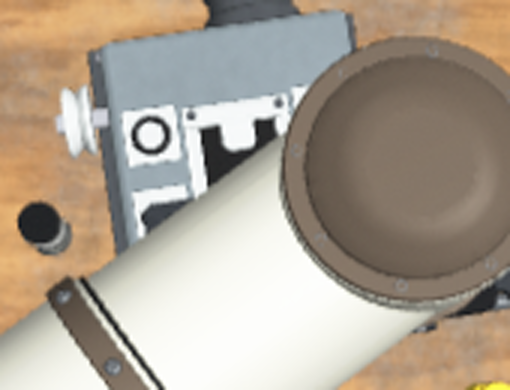

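View pics/a_s.png

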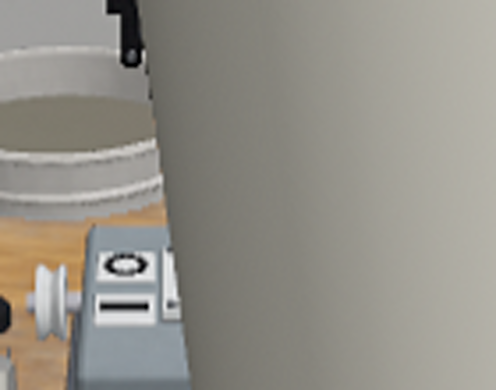

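```bash
python3 -m inch '[{"travel":[0,-0.012,0.001],"twist":[0,0,0]},{"travel":[0,-0.024,0.002],"twist":[0,0,0]},{"travel":[0,-0.026,0.002],"twist":[0,0,0]},{"travel":[0,-0.026,0.002],"twist":[0,0,0]}]'
for i in 1; do
python3 -m inch '[{"travel":[0,-0.001,0],"twist":[0,0,0]},{"travel":[0,-0.002,0],"twist":[0,0,0]},{"travel":[0,-0.003,0],"twist":[0,0,0]}]'
python3 -m inch '[{"travel":[0,-0.001,0],"twist":[0,0,0]},{"travel":[0,-0.002,0],"twist":[0,0,0]},{"travel":[0,-0.003,0],"twist":[0,0,0]}]'
python3 -m inch '[{"travel":[0,-0.001,0],"twist":[0,0,0]},{"travel":[0,-0.002,0],"twist":[0,0,0]},{"travel":[0,-0.003,0],"twist":[0,0,0]}]'
python3 -m inch '[{"travel":[0,-0.001,0],"twist":[0,0,0]},{"travel":[0,-0.002,0],"twist":[0,0,0]},{"travel":[0,-0.003,0],"twist":[0,0,0]}]'
done
python3 - <<'E'
from h import *
from station import arm
s=arm.observe();print(w2g(s["tcp_pos"]),s["ft_force"])
E
```

```text
time: 2.82
tcp_pos: [0.5265, 0.1926, 0.1671]
ee_rot: [0.539, -0.457, -0.538, -0.46]
ft_force: [-0.2, -0.4, 0.2]
gripper_width: 0.009
time: 3.07
tcp_pos: [0.528, 0.1924, 0.1654]
ee_rot: [0.539, -0.458, -0.539, -0.458]
ft_force: [0.2, 0.0, -0.2]
gripper_width: -0.001
time: 3.32
tcp_pos: [0.5312, 0.1929, 0.1647]
ee_rot: [-0.539, 0.458, 0.539, 0.458]
ft_force: [0.5, 0.1, 0.2]
gripper_width: 0.01
time: 3.57
tcp_pos: [0.5337, 0.1932, 0.1645]
ee_rot: [-0.538, 0.459, 0.539, 0.458]
ft_force: [-2.4, 0.5, 2.6]
gripper_width: 0.006
time: 3.82
tcp_pos: [0.5368, 0.1937, 0.1649]
ee_rot: [-0.538, 0.459, 0.539, 0.458]
ft_force: [-3.4, -0.9, 3.7]
gripper_width: 0.005
[-0.0422 -0.0389  0.1649] [-3.3731 -0.9297  3.7028]
```

```bash

python3 -m inch '[{"travel":[0,-0.0015,0],"twist":[0,0,0]},{"travel":[0,-0.003,0],"twist":[0,0,0]},{"travel":[0,-0.0045,0],"twist":[0,0,0]},{"travel":[0,-0.006,0],"twist":[0,0,0]}]'
python3 -m inch '[{"travel":[0,-0.0015,0],"twist":[0,0,0]},{"travel":[0,-0.003,0],"twist":[0,0,0]},{"travel":[0,-0.0045,0],"twist":[0,0,0]},{"travel":[0,-0.006,0],"twist":[0,0,0]}]'
python3 -m inch '[{"travel":[0,-0.0015,0],"twist":[0,0,0]},{"travel":[0,-0.003,0],"twist":[0,0,0]},{"travel":[0,-0.0035,0],"twist":[0,0,0]},{"travel":[0,-0.0035,0],"twist":[0,0,0]}]'
python3 - <<'E'
from h import *
from station import arm
s=arm.observe();print(w2g(s["tcp_pos"]),s["ft_force"])
E
```

```text
time: 4.15
tcp_pos: [0.5435, 0.1946, 0.1653]
ee_rot: [0.539, -0.458, -0.538, -0.458]
ft_force: [-4.0, -1.4, 5.0]
gripper_width: 0.003
time: 4.48
tcp_pos: [0.5493, 0.1956, 0.1649]
ee_rot: [0.539, -0.458, -0.538, -0.458]
ft_force: [-1.6, -1.1, 4.1]
gripper_width: 0.006
time: 4.82
tcp_pos: [0.5526, 0.1963, 0.1645]
ee_rot: [0.539, -0.458, -0.539, -0.458]
ft_force: [-2.6, -1.3, 3.3]
gripper_width: 0.006
[-0.0262 -0.0388  0.1645] [-2.649  -1.335   3.3474]
```

```bash

python3 -m inch '[{"travel":[0,0.01,0],"twist":[0,0,0]},{"travel":[0,0.025,-0.01],"twist":[0,0,0]},{"travel":[0,0.03,-0.03],"twist":[0,0,0]},{"travel":[0,0.03,-0.055],"twist":[0,0,0]},{"travel":[0,0.025,-0.07],"twist":[0,0,0]}]'
python3 look.py b
```

```text
time: 5.23
tcp_pos: [0.5378, 0.1225, 0.1644]
ee_rot: [-0.538, 0.458, 0.539, 0.459]
ft_force: [0.0, 0.1, 0.1]
gripper_width: 0.006
tcp g [-0.0513 -0.1097  0.1643] [ 0.9776 -0.2853  0.5087]
tool axes(cols)
 [[ 0.0012 -0.9875 -0.1579]
 [ 0.0011 -0.1579  0.9875]
 [-1.     -0.0014  0.0009]] tcp [0.5392 0.1223 0.1643]
```

View pics/b_t.png

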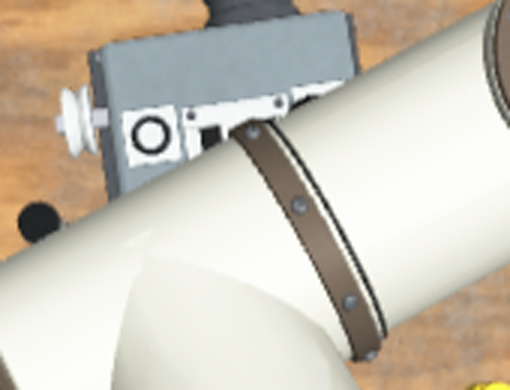

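View pics/b_s.png

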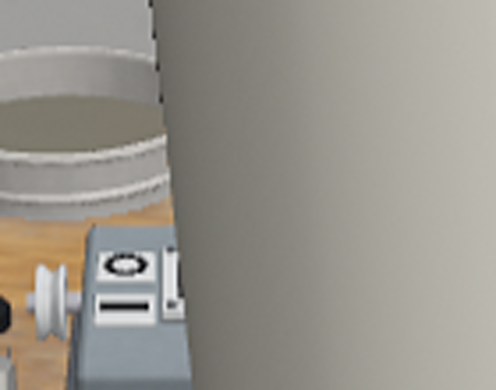

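```bash

python3 -m inch '[{"travel":[0,-0.02,0],"twist":[0,0,0]},{"travel":[0,-0.04,0.003],"twist":[0,0,0]},{"travel":[0,-0.051,0.01],"twist":[0,0,0]},{"travel":[0,-0.051,0.02],"twist":[0,0,0]},{"travel":[0,-0.051,0.024],"twist":[0,0,0]}]'
python3 - <<'E'
from h import *
from station import arm
s=arm.observe();print(w2g(s["tcp_pos"]),s["ft_force"])
E
```

```text
time: 5.75
tcp_pos: [0.5851, 0.1569, 0.1638]
ee_rot: [-0.538, 0.458, 0.539, 0.458]
ft_force: [-0.6, -0.9, -0.8]
gripper_width: 0.007
[-0.0004 -0.0829  0.1638] [-0.5664 -0.8575 -0.8322]
```

```bash

python3 -m inch '[{"travel":[0,0,0.001],"twist":[0,0,0]},{"travel":[0,0,0.002],"twist":[0,0,0]},{"travel":[0,0,0.003],"twist":[0,0,0]},{"travel":[0,0,0.004],"twist":[0,0,0]}]'
python3 -m inch '[{"travel":[0,0,0.001],"twist":[0,0,0]},{"travel":[0,0,0.002],"twist":[0,0,0]},{"travel":[0,0,0.003],"twist":[0,0,0]},{"travel":[0,0,0.004],"twist":[0,0,0]}]'
python3 -m inch '[{"travel":[0,0,0.001],"twist":[0,0,0]},{"travel":[0,0,0.002],"twist":[0,0,0]},{"travel":[0,0,0.003],"twist":[0,0,0]},{"travel":[0,0,0.004],"twist":[0,0,0]}]'
python3 -m inch '[{"travel":[0,0,0.001],"twist":[0,0,0]},{"travel":[0,0,0.002],"twist":[0,0,0]},{"travel":[0,0,0.003],"twist":[0,0,0]},{"travel":[0,0,0.004],"twist":[0,0,0]}]'
python3 - <<'E'
from h import *
from station import arm
s=arm.observe();print(w2g(s["tcp_pos"]),s["ft_force"])
E
```

```text
time: 6.08
tcp_pos: [0.5844, 0.1591, 0.165]
ee_rot: [0.539, -0.458, -0.539, -0.458]
ft_force: [0.0, 0.0, 0.1]
gripper_width: 0.009
time: 6.42
tcp_pos: [0.5841, 0.163, 0.1648]
ee_rot: [-0.538, 0.458, 0.538, 0.458]
ft_force: [-0.6, 0.3, 1.4]
gripper_width: 0.003
time: 6.75
tcp_pos: [0.5836, 0.167, 0.1647]
ee_rot: [0.539, -0.458, -0.539, -0.458]
ft_force: [0.1, 0.0, -0.1]
gripper_width: 0.006
time: 7.08
tcp_pos: [0.5829, 0.171, 0.1647]
ee_rot: [-0.539, 0.458, 0.539, 0.458]
ft_force: [-0.2, 0.1, 1.1]
gripper_width: 0.002
[-0.0004 -0.0686  0.1647] [-0.2406  0.0863  1.0869]
```

```bash

python3 -m inch '[{"travel":[0,0,0.001],"twist":[0,0,0]},{"travel":[0,0,0.002],"twist":[0,0,0]},{"travel":[0,0,0.003],"twist":[0,0,0]}]'
python3 -m inch '[{"travel":[0,0,0.001],"twist":[0,0,0]},{"travel":[0,0,0.002],"twist":[0,0,0]},{"travel":[0,0,0.003],"twist":[0,0,0]}]'
python3 -m inch '[{"travel":[0,0,0.001],"twist":[0,0,0]},{"travel":[0,0,0.002],"twist":[0,0,0]},{"travel":[0,0,0.003],"twist":[0,0,0]}]'
python3 - <<'E'
from h import *
from station import arm
s=arm.observe();print(w2g(s["tcp_pos"]),s["ft_force"])
E
```

```text
time: 7.33
tcp_pos: [0.5824, 0.174, 0.1647]
ee_rot: [-0.539, 0.458, 0.539, 0.458]
ft_force: [0.1, 0.6, -0.4]
gripper_width: 0.007
time: 7.58
tcp_pos: [0.582, 0.1761, 0.1649]
ee_rot: [0.539, -0.459, -0.538, -0.458]
ft_force: [-0.1, -3.3, 1.3]
gripper_width: 0.007
time: 7.83
tcp_pos: [0.5819, 0.1794, 0.1656]
ee_rot: [0.539, -0.458, -0.538, -0.458]
ft_force: [-0.2, -4.4, 5.1]
gripper_width: 0.007
[-0.     -0.0602  0.1656] [-0.2209 -4.4483  5.1487]
```

```bash

python3 -m inch '[{"travel":[0,0,0.002],"twist":[0,0,0]},{"travel":[0,0,0.004],"twist":[0,0,0]},{"travel":[0,0,0.006],"twist":[0,0,0]},{"travel":[0,0,0.008],"twist":[0,0,0]},{"travel":[0,0,0.010],"twist":[0,0,0]}]'
python3 -m inch '[{"travel":[0,0,0.002],"twist":[0,0,0]},{"travel":[0,0,0.004],"twist":[0,0,0]},{"travel":[0,0,0.006],"twist":[0,0,0]},{"travel":[0,0,0.008],"twist":[0,0,0]},{"travel":[0,0,0.010],"twist":[0,0,0]}]'
python3 - <<'E'
from h import *
from station import arm
s=arm.observe();print(w2g(s["tcp_pos"]),s["ft_force"])
E
```

```text
time: 8.25
tcp_pos: [0.5804, 0.1898, 0.1657]
ee_rot: [0.539, -0.458, -0.538, -0.459]
ft_force: [0.5, -4.2, 3.5]
gripper_width: 0.006
time: 8.67
tcp_pos: [0.5781, 0.1998, 0.1644]
ee_rot: [-0.538, 0.458, 0.539, 0.458]
ft_force: [0.8, -3.1, 2.1]
gripper_width: 0.0
[-0.0004 -0.0394  0.1644] [ 0.7707 -3.1048  2.0644]
```

```bash

python3 -m inch '[{"travel":[0,0,0.0025],"twist":[0,0,0]},{"travel":[0,0,0.005],"twist":[0,0,0]},{"travel":[0,0,0.0075],"twist":[0,0,0]},{"travel":[0,0,0.010],"twist":[0,0,0]},{"travel":[0,0,0.0125],"twist":[0,0,0]}]'
python3 -m inch '[{"travel":[0,0,0.0025],"twist":[0,0,0]},{"travel":[0,0,0.005],"twist":[0,0,0]},{"travel":[0,0,0.0075],"twist":[0,0,0]},{"travel":[0,0,0.010],"twist":[0,0,0]},{"travel":[0,0,0.0125],"twist":[0,0,0]}]'
python3 -m inch '[{"travel":[0,0,0.0025],"twist":[0,0,0]},{"travel":[0,0,0.005],"twist":[0,0,0]},{"travel":[0,0,0.0075],"twist":[0,0,0]},{"travel":[0,0,0.010],"twist":[0,0,0]},{"travel":[0,0,0.0125],"twist":[0,0,0]}]'
python3 - <<'E'
from h import *
from station import arm
s=arm.observe();print(w2g(s["tcp_pos"]),s["ft_force"])
E
```

```text
time: 9.08
tcp_pos: [0.5761, 0.2122, 0.1646]
ee_rot: [-0.538, 0.458, 0.539, 0.458]
ft_force: [1.2, -3.3, 2.9]
gripper_width: 0.006
time: 9.5
tcp_pos: [0.5742, 0.2245, 0.1647]
ee_rot: [-0.539, 0.458, 0.539, 0.458]
ft_force: [1.1, -3.1, 2.2]
gripper_width: 0.007
time: 9.92
tcp_pos: [0.5721, 0.2368, 0.1646]
ee_rot: [-0.538, 0.458, 0.539, 0.458]
ft_force: [0.2, -2.6, 2.3]
gripper_width: 0.004
[-0.0004 -0.002   0.1646] [ 0.1973 -2.613   2.3004]
```

```bash

python3 -m inch '[{"travel":[0,0,0.002],"twist":[0,0,0]},{"travel":[0,0,0.004],"twist":[0,0,0]},{"travel":[0,0,0.006],"twist":[0,0,0]},{"travel":[0,0,0.008],"twist":[0,0,0]},{"travel":[0,0,0.010],"twist":[0,0,0]}]'
python3 -m inch '[{"travel":[0,0,0.001],"twist":[0,0,0]},{"travel":[0,0,0.002],"twist":[0,0,0]},{"travel":[0,0,0.003],"twist":[0,0,0]}]'
python3 -m inch '[{"travel":[0,0,0.001],"twist":[0,0,0]},{"travel":[0,0,0.002],"twist":[0,0,0]},{"travel":[0,0,0.003],"twist":[0,0,0]},{"travel":[0,0,0.003],"twist":[0,0,0]}]'
python3 - <<'E'
from h import *
from station import arm
s=arm.observe();print(w2g(s["tcp_pos"]),s["ft_force"])
E
```

```text
time: 10.33
tcp_pos: [0.5703, 0.2464, 0.1641]
ee_rot: [-0.538, 0.459, 0.539, 0.458]
ft_force: [0.4, -1.9, -1.1]
gripper_width: 0.007
time: 10.58
tcp_pos: [0.5699, 0.2493, 0.1643]
ee_rot: [-0.538, 0.459, 0.539, 0.458]
ft_force: [0.5, -3.0, -1.2]
gripper_width: 0.008
time: 10.92
tcp_pos: [0.5696, 0.2523, 0.1646]
ee_rot: [-0.539, 0.458, 0.539, 0.458]
ft_force: [0.7, -2.7, -0.6]
gripper_width: 0.006
[-0.0004  0.0138  0.1646] [ 0.6939 -2.7478 -0.59  ]
```

```bash

python3 -m inch '[{"travel":[0,0,-0.02],"twist":[0,0,0]},{"travel":[0,0.015,-0.035],"twist":[0,0,0]},{"travel":[0,0.045,-0.035],"twist":[0,0,0]},{"travel":[0,0.06,-0.02],"twist":[0,0,0]},{"travel":[0,0.06,0.005],"twist":[0,0,0]}]'
python3 look.py c
```

```text
time: 11.33
tcp_pos: [0.5075, 0.2464, 0.1657]
ee_rot: [-0.538, 0.458, 0.538, 0.459]
ft_force: [0.3, 0.5, 0.6]
gripper_width: 0.006
tcp g [-0.0597  0.022   0.166 ] [ 0.2511 -0.7577  0.4956]
tool axes(cols)
 [[ 0.0033 -0.9866 -0.1632]
 [ 0.0038 -0.1632  0.9866]
 [-1.     -0.0039  0.0032]] tcp [0.5097 0.251  0.166 ]
```

View pics/c_t.png

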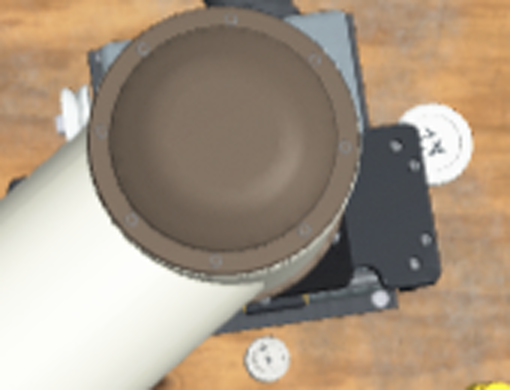

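View pics/c_s.png

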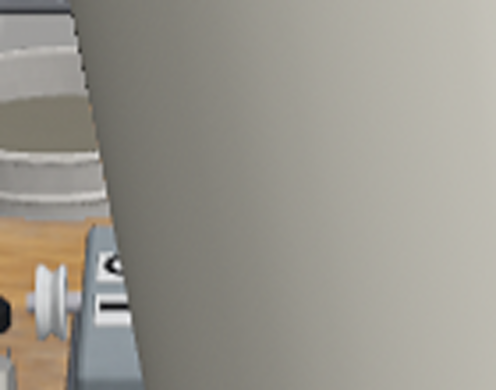

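```bash

python3 -m inch '[{"travel":[0,0,0.009],"twist":[0,0,0]},{"travel":[0,0,0.018],"twist":[0,0,0]},{"travel":[0,-0.006,0.018],"twist":[0,0,0]},{"travel":[0,-0.014,0.018],"twist":[0,0,0]},{"travel":[0,-0.022,0.018],"twist":[0,0,0]}]'
python3 -m inch '[{"travel":[0,-0.002,0],"twist":[0,0,0]},{"travel":[0,-0.004,0],"twist":[0,0,0]},{"travel":[0,-0.006,0],"twist":[0,0,0]},{"travel":[0,-0.008,0],"twist":[0,0,0]}]'
python3 -m inch '[{"travel":[0,-0.0015,0],"twist":[0,0,0]},{"travel":[0,-0.003,0],"twist":[0,0,0]},{"travel":[0,-0.0045,0],"twist":[0,0,0]},{"travel":[0,-0.006,0],"twist":[0,0,0]}]'
python3 - <<'E'
from h import *
from station import arm
s=arm.observe();print(w2g(s["tcp_pos"]),s["ft_force"])
E
```

```text
time: 11.85
tcp_pos: [0.5295, 0.2691, 0.1647]
ee_rot: [0.539, -0.458, -0.539, -0.458]
ft_force: [-0.2, 0.5, -0.6]
gripper_width: 0.005
time: 12.18
tcp_pos: [0.5366, 0.2699, 0.1645]
ee_rot: [-0.538, 0.459, 0.538, 0.458]
ft_force: [0.6, 0.2, -0.6]
gripper_width: 0.008
time: 12.52
tcp_pos: [0.5416, 0.2708, 0.1646]
ee_rot: [-0.538, 0.459, 0.539, 0.458]
ft_force: [-2.6, -1.1, 2.0]
gripper_width: 0.003
[-0.0251  0.0366  0.1646] [-2.5675 -1.07    2.0079]
```

Contact came where predicted (about gx -0.026). Continue pushing.

```bash

python3 -m inch '[{"travel":[0,-0.0015,0],"twist":[0,0,0]},{"travel":[0,-0.003,0],"twist":[0,0,0]},{"travel":[0,-0.0045,0],"twist":[0,0,0]},{"travel":[0,-0.006,0],"twist":[0,0,0]}]'
python3 -m inch '[{"travel":[0,-0.0015,0],"twist":[0,0,0]},{"travel":[0,-0.003,0],"twist":[0,0,0]},{"travel":[0,-0.0045,0],"twist":[0,0,0]},{"travel":[0,-0.006,0],"twist":[0,0,0]}]'
python3 - <<'E'
from h import *
from station import arm
s=arm.observe();print(w2g(s["tcp_pos"]),s["ft_force"])
E
```

```text
time: 12.85
tcp_pos: [0.5483, 0.2721, 0.1649]
ee_rot: [0.539, -0.458, -0.539, -0.458]
ft_force: [-3.2, -1.5, 1.7]
gripper_width: 0.005
time: 13.18
tcp_pos: [0.5545, 0.2732, 0.1649]
ee_rot: [0.539, -0.458, -0.538, -0.458]
ft_force: [-2.8, -1.3, 2.6]
gripper_width: 0.002
[-0.012   0.0368  0.1649] [-2.8037 -1.2594  2.5654]
```

```bash

python3 -m inch '[{"travel":[0,-0.002,0],"twist":[0,0,0]},{"travel":[0,-0.004,0],"twist":[0,0,0]},{"travel":[0,-0.006,0],"twist":[0,0,0]},{"travel":[0,-0.008,0],"twist":[0,0,0]},{"travel":[0,-0.010,0],"twist":[0,0,0]}]'
python3 -m inch '[{"travel":[0,-0.002,0],"twist":[0,0,0]},{"travel":[0,-0.004,0],"twist":[0,0,0]},{"travel":[0,-0.006,0],"twist":[0,0,0]},{"travel":[0,-0.008,0],"twist":[0,0,0]},{"travel":[0,-0.010,0],"twist":[0,0,0]}]'
python3 -m inch '[{"travel":[0,-0.001,0],"twist":[0,0,0]},{"travel":[0,-0.002,0],"twist":[0,0,0]},{"travel":[0,-0.003,0],"twist":[0,0,0]}]'
python3 -m inch '[{"travel":[0,-0.001,0],"twist":[0,0,0]},{"travel":[0,-0.002,0],"twist":[0,0,0]}]'
python3 - <<'E'
from h import *
from station import arm
s=arm.observe();print(w2g(s["tcp_pos"]),s["ft_force"])
E
```

```text
time: 13.6
tcp_pos: [0.5643, 0.2748, 0.1647]
ee_rot: [0.539, -0.458, -0.539, -0.458]
ft_force: [-1.8, -1.1, 3.2]
gripper_width: 0.008
time: 14.02
tcp_pos: [0.5738, 0.2762, 0.1643]
ee_rot: [-0.538, 0.459, 0.539, 0.458]
ft_force: [-3.2, -0.8, 0.4]
gripper_width: 0.006
time: 14.27
tcp_pos: [0.5767, 0.2767, 0.1642]
ee_rot: [-0.538, 0.459, 0.539, 0.458]
ft_force: [-3.0, -1.1, -0.4]
gripper_width: 0.005
time: 14.43
tcp_pos: [0.5787, 0.2771, 0.1644]
ee_rot: [-0.538, 0.458, 0.539, 0.458]
ft_force: [-2.5, -0.6, 0.5]
gripper_width: 0.004
[0.0126 0.0368 0.1644] [-2.5104 -0.6476  0.5222]
```

```bash

python3 -m inch '[{"travel":[0,-0.001,0],"twist":[0,0,0]},{"travel":[0,-0.001,0],"twist":[0,0,0]}]'
python3 -m inch '[{"travel":[0,-0.001,0],"twist":[0,0,0]},{"travel":[0,-0.001,0],"twist":[0,0,0]}]'
python3 - <<'E'
from h import *
from station import arm
s=arm.observe();print(w2g(s["tcp_pos"]),s["ft_force"])
E
```

```text
time: 14.6
tcp_pos: [0.5799, 0.2774, 0.1646]
ee_rot: [-0.538, 0.458, 0.539, 0.458]
ft_force: [-1.5, -0.5, -0.1]
gripper_width: 0.006
time: 14.77
tcp_pos: [0.5809, 0.2776, 0.1647]
ee_rot: [-0.539, 0.458, 0.539, 0.458]
ft_force: [-2.0, -0.7, -0.1]
gripper_width: 0.004
[0.0149 0.0369 0.1647] [-2.0117 -0.7059 -0.0625]
```

```bash

python3 -m inch '[{"travel":[0,-0.0007,0],"twist":[0,0,0]},{"travel":[0,-0.0007,0],"twist":[0,0,0]}]'
python3 -m inch '[{"travel":[0,-0.0007,0],"twist":[0,0,0]},{"travel":[0,-0.0007,0],"twist":[0,0,0]}]'
python3 - <<'E'
from h import *
from station import arm
s=arm.observe();print(w2g(s["tcp_pos"]),s["ft_force"])
E
```

```text
time: 14.93
tcp_pos: [0.5816, 0.2777, 0.1648]
ee_rot: [0.539, -0.458, -0.539, -0.458]
ft_force: [-2.8, -0.2, -0.7]
gripper_width: 0.004
time: 15.1
tcp_pos: [0.5823, 0.2778, 0.1648]
ee_rot: [0.539, -0.458, -0.539, -0.458]
ft_force: [-1.7, -0.5, -0.3]
gripper_width: 0.006
[0.0163 0.0368 0.1648] [-1.6952 -0.4606 -0.3092]
```

```bash

python3 -m inch '[{"travel":[0,0.02,0],"twist":[0,0,0]},{"travel":[0,0.05,0],"twist":[0,0,0]},{"travel":[0,0.085,0],"twist":[0,0,0]},{"travel":[-0.025,0.11,-0.01],"twist":[0,0,0]},{"travel":[-0.06,0.12,-0.03],"twist":[0,0,0]}]'
python3 -m inch '[{"travel":[-0.02,0.01,-0.03],"twist":[0,0,0]},{"travel":[-0.04,0.02,-0.06],"twist":[0,0,0]},{"travel":[-0.06,0.03,-0.09],"twist":[0,0,0]},{"travel":[-0.07,0.04,-0.125],"twist":[0,0,0]},{"travel":[-0.07,0.05,-0.16],"twist":[0,0,0]}]'
python3 -m inch '[{"travel":[0,0.01,-0.035],"twist":[0,0,0]},{"travel":[0,0.02,-0.07],"twist":[0,0,0]},{"travel":[0,0.02,-0.105],"twist":[0,0,0]},{"travel":[0,0.02,-0.14],"twist":[0,0,0]},{"travel":[0,0.02,-0.175],"twist":[0,0,0]}]'
python3 look.py d
```

```text
time: 15.52
tcp_pos: [0.465, 0.2281, 0.2228]
ee_rot: [-0.539, 0.459, 0.54, 0.455]
ft_force: [0.3, 0.1, 0.2]
gripper_width: 0.005
time: 15.93
tcp_pos: [0.4468, 0.0622, 0.2988]
ee_rot: [0.541, -0.455, -0.537, -0.461]
ft_force: [0.7, -1.2, -0.6]
gripper_width: 0.005
time: 16.35
tcp_pos: [0.4541, -0.115, 0.2961]
ee_rot: [0.54, -0.457, -0.537, -0.459]
ft_force: [0.1, 0.2, -0.2]
gripper_width: 0.004
tcp g [-0.1735 -0.3322  0.2953] [-0.8127  0.4936 -0.4296]
tool axes(cols)
 [[ 0.0031 -0.988  -0.1541]
 [-0.0014 -0.1541  0.988 ]
 [-1.     -0.0028 -0.0018]] tcp [ 0.4543 -0.117   0.2953]
```

View pics/d_t.png

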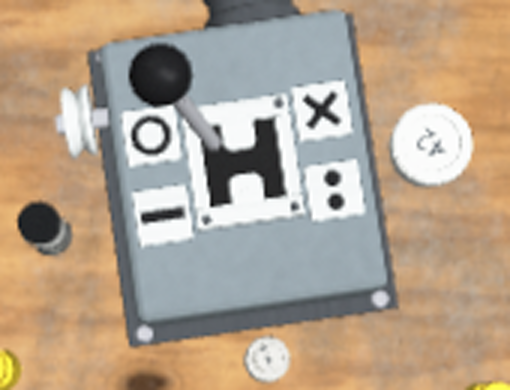

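View pics/d_s.png

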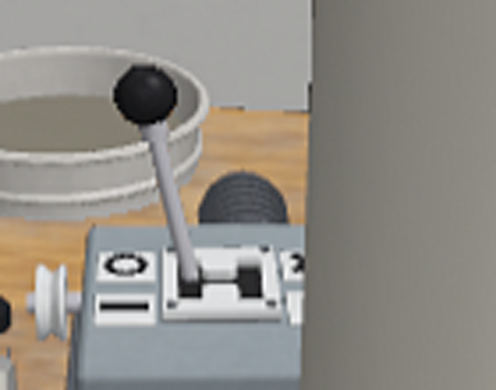

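```bash
cat > k.py <<'E'
from h import *
from station import arm
from meas import blobs
E
cat > k.py <<'E'
from h import *
from station import arm
t=C(arm.camera("top"));s=C(arm.camera("scene"))
def bl(c,x0,y0,x1,y1,thr=60,mn=8):
    g=c.im[y0:y1,x0:x1].max(2);n,l,st,ce=cv2.connectedComponentsWithStats((g<thr).astype(np.uint8))
    return [(ce[i]+[x0,y0],st[i]) for i in range(1,n) if st[i][4]>=mn]
a=bl(t,240,128,330,205);b=bl(s,236,150,275,186)
for q in a: print(q[0],q[1][2:],w2g(t.plane(*q[0],.072)))
for q in b: print("s",q[0],q[1][2:])
ka=max([q for q in a if q[0][1]<158 and q[0][0]<268],key=lambda q:q[1][4])[0];kb=max(b,key=lambda q:q[1][4])[0]
p,e=tri(t,ka,s,kb);g=w2g(p);f=np.arcsin(g[0]/.171);print("knob",ka,kb,p,e,g,"fore",f,"cross",np.arcsin(g[1]/.171/np.cos(f)))
for f in(.22,.235,.25): q=g2w(knob(f,.225));print(f,t.proj(q),s.proj(q))
E
python3 k.py
```

```text
[252.7741 144.6512] [ 20  20 301] [0.0589 0.0401 0.072 ]
[306.5161 156.2581] [10 10 31] [ 0.0243 -0.0512  0.072 ]
[254.25  162.625] [4 7 8] [0.0265 0.0421 0.072 ]
[281.3649 174.5877] [ 27  29 359] [-0.0016 -0.0023  0.072 ]
[310.  179.2] [ 3  4 10] [-0.0171 -0.0511  0.072 ]
[311.25   186.6667] [ 4  4 12] [-0.0306 -0.0512  0.072 ]
[253.1333 191.5   ] [13  4 30] [-0.0241  0.0513  0.072 ]
s [250.4615 166.7421] [ 18  17 221]
knob [252.7741 144.6512] [250.4615 166.7421] [0.6043 0.2831 0.1664] 0.0005098650213887385 [0.0388 0.0386 0.1664] fore 0.22876343239707575 cross 0.233798167349258
0.22 [253.8911 145.3594] [251.0354 166.8901]
0.235 [253.7637 143.8989] [251.1152 166.6708]
0.25 [253.6434 142.4506] [251.1991 166.4724]
```

```bash

python3 -m inch '[{"travel":[0,0,0.035],"twist":[0,0,0]},{"travel":[0,0,0.07],"twist":[0,0,0]},{"travel":[0,0,0.105],"twist":[0,0,0]},{"travel":[0,0,0.14],"twist":[0,0,0]},{"travel":[0,-0.01,0.175],"twist":[0,0,0]}]'
python3 -m inch '[{"travel":[0,0,0.035],"twist":[0,0,0]},{"travel":[0,0,0.07],"twist":[0,0,0]},{"travel":[0.02,0,0.105],"twist":[0,0,0]},{"travel":[0.04,0,0.14],"twist":[0,0,0]},{"travel":[0.055,0,0.175],"twist":[0,0,0]}]'
python3 - <<'E'
from h import *
from station import arm
s=arm.observe();go(s,[g2w((-.08,.0385,.165)),g2w((.005,.0385,.165))]);print(w2g(s["tcp_pos"]),s["ft_force"])
E
```

```text
time: 16.97
tcp_pos: [0.4335, 0.0637, 0.2958]
ee_rot: [0.539, -0.457, -0.539, -0.459]
ft_force: [1.0, -0.0, 0.3]
gripper_width: 0.003
time: 17.38
tcp_pos: [0.4053, 0.2369, 0.2392]
ee_rot: [-0.539, 0.457, 0.539, 0.458]
ft_force: [0.6, -0.3, -0.1]
gripper_width: 0.001
tool axes(cols)
 [[ 0.0011 -0.9866 -0.1629]
 [ 0.0017 -0.1629  0.9866]
 [-1.     -0.0014  0.0015]] tcp [0.4053 0.2369 0.2392]
[0.4871 0.2639 0.165 ] -> [ 0.0744 -0.0849  0.0132]
[0.5709 0.2776 0.165 ] -> [ 0.0745 -0.1699  0.013 ]
[-0.165   0.025   0.2392] [ 0.5634 -0.3156 -0.1395]
```

```bash

python3 -m inch '[{"travel":[0.025,-0.03,0.005],"twist":[0,0,0]},{"travel":[0.05,-0.06,0.009],"twist":[0,0,0]},{"travel":[0.074,-0.085,0.011],"twist":[0,0,0]},{"travel":[0.074,-0.085,0.011],"twist":[0,0,0]},{"travel":[0.074,-0.085,0.011],"twist":[0,0,0]}]'
python3 - <<'E'
from h import *
from station import arm
s=arm.observe();go(s,[g2w((.005,.0385,.165))]);print(w2g(s["tcp_pos"]),s["ft_force"])
E
```

```text
time: 17.8
tcp_pos: [0.4886, 0.2596, 0.1636]
ee_rot: [-0.539, 0.459, 0.539, 0.456]
ft_force: [-0.1, 0.2, 0.6]
gripper_width: 0.008
tool axes(cols)
 [[-0.0025 -0.9868 -0.1618]
 [-0.0027 -0.1618  0.9868]
 [-1.      0.0029 -0.0022]] tcp [0.4886 0.2596 0.1636]
[0.5709 0.2776 0.165 ] -> [-0.0016 -0.0842  0.0044]
[-0.0792  0.034   0.1636] [-0.0648  0.1651  0.639 ]
```

```bash

python3 -m inch '[{"travel":[0,-0.025,0.002],"twist":[0,0,0]},{"travel":[0,-0.05,0.003],"twist":[0,0,0]},{"travel":[0,-0.07,0.003],"twist":[0,0,0]},{"travel":[0,-0.082,0.003],"twist":[0,0,0]},{"travel":[0,-0.084,0.003],"twist":[0,0,0]}]'
python3 -m inch '[{"travel":[0,-0.002,0],"twist":[0,0,0]},{"travel":[0,-0.004,0],"twist":[0,0,0]},{"travel":[0,-0.006,0],"twist":[0,0,0]},{"travel":[0,-0.008,0],"twist":[0,0,0]}]'
python3 - <<'E'
from h import *
from station import arm
s=arm.observe();print(w2g(s["tcp_pos"]),s["ft_force"])
E
```

```text
time: 18.22
tcp_pos: [0.5729, 0.2764, 0.1675]
ee_rot: [0.539, -0.457, -0.538, -0.459]
ft_force: [-0.2, 0.9, -0.4]
gripper_width: 0.005
time: 18.55
tcp_pos: [0.5788, 0.2764, 0.1665]
ee_rot: [0.539, -0.458, -0.539, -0.458]
ft_force: [-0.3, 0.6, -0.3]
gripper_width: 0.004
[0.0126 0.036  0.1665] [-0.2772  0.5969 -0.3214]
```

```bash

python3 -m inch '[{"travel":[0,-0.001,0],"twist":[0,0,0]},{"travel":[0,-0.002,0],"twist":[0,0,0]}]'
python3 -m inch '[{"travel":[0,-0.001,0],"twist":[0,0,0]},{"travel":[0,-0.002,0],"twist":[0,0,0]}]'
python3 -m inch '[{"travel":[0,-0.001,0],"twist":[0,0,0]},{"travel":[0,-0.001,0],"twist":[0,0,0]}]'
python3 - <<'E'
from h import *
from station import arm
s=arm.observe();print(w2g(s["tcp_pos"]),s["ft_force"])
E
```

```text
time: 18.72
tcp_pos: [0.5812, 0.2766, 0.166]
ee_rot: [-0.539, 0.458, 0.539, 0.458]
ft_force: [0.1, 0.2, -0.2]
gripper_width: 0.006
time: 18.88
tcp_pos: [0.5828, 0.2767, 0.1656]
ee_rot: [-0.538, 0.459, 0.539, 0.458]
ft_force: [-1.9, 0.4, -0.8]
gripper_width: 0.006
time: 19.05
tcp_pos: [0.5839, 0.2768, 0.1654]
ee_rot: [-0.538, 0.459, 0.539, 0.458]
ft_force: [-2.5, 0.3, 0.5]
gripper_width: 0.006
[0.0177 0.0356 0.1654] [-2.5288  0.2571  0.5446]
```

```bash

python3 -m inch '[{"travel":[0,-0.0007,0],"twist":[0,0,0]},{"travel":[0,-0.0007,0],"twist":[0,0,0]}]'
python3 -m inch '[{"travel":[0,-0.0007,0],"twist":[0,0,0]},{"travel":[0,-0.0007,0],"twist":[0,0,0]}]'
python3 - <<'E'
from h import *
from station import arm
s=arm.observe();print(w2g(s["tcp_pos"]),s["ft_force"])
E
```

```text
time: 19.22
tcp_pos: [0.5847, 0.277, 0.1654]
ee_rot: [-0.538, 0.459, 0.539, 0.458]
ft_force: [-1.7, 0.4, -0.3]
gripper_width: 0.004
time: 19.38
tcp_pos: [0.5856, 0.2771, 0.1656]
ee_rot: [-0.538, 0.458, 0.539, 0.458]
ft_force: [-1.8, -0.0, 0.2]
gripper_width: 0.007
[0.0194 0.0357 0.1656] [-1.8456 -0.0103  0.2143]
```

```bash

python3 -m inch '[{"travel":[0,-0.0005,0],"twist":[0,0,0]},{"travel":[0,-0.0005,0],"twist":[0,0,0]}]'
python3 -m inch '[{"travel":[0,-0.0005,0],"twist":[0,0,0]},{"travel":[0,-0.0005,0],"twist":[0,0,0]}]'
python3 - <<'E'
from h import *
from station import arm
s=arm.observe();print(w2g(s["tcp_pos"]),s["ft_force"])
E
```

```text
time: 19.55
tcp_pos: [0.5862, 0.2772, 0.1657]
ee_rot: [0.539, -0.458, -0.539, -0.458]
ft_force: [-2.6, -0.1, -1.0]
gripper_width: 0.01
time: 19.72
tcp_pos: [0.5868, 0.2774, 0.1658]
ee_rot: [0.539, -0.458, -0.539, -0.458]
ft_force: [-1.6, 0.5, 1.2]
gripper_width: 0.007
[0.0206 0.0357 0.1658] [-1.5506  0.4792  1.205 ]
```

```bash

python3 -m inch '[{"travel":[0,-0.0005,0],"twist":[0,0,0]},{"travel":[0,-0.0005,0],"twist":[0,0,0]}]'
python3 -m inch '[{"travel":[0,-0.0005,0],"twist":[0,0,0]},{"travel":[0,-0.0005,0],"twist":[0,0,0]}]'
python3 - <<'E'
from h import *
from station import arm
s=arm.observe();print(w2g(s["tcp_pos"]),s["ft_force"])
E
```

```text
time: 19.88
tcp_pos: [0.5873, 0.2775, 0.1657]
ee_rot: [0.539, -0.458, -0.539, -0.458]
ft_force: [-3.1, -0.9, 0.2]
gripper_width: 0.004
time: 20.05
tcp_pos: [0.5877, 0.2775, 0.1657]
ee_rot: [-0.539, 0.458, 0.539, 0.458]
ft_force: [-2.3, -0.1, -0.2]
gripper_width: 0.005
[0.0215 0.0357 0.1657] [-2.2576 -0.0865 -0.1921]
```

```bash

python3 -m inch '[{"travel":[0,-0.0005,0],"twist":[0,0,0]},{"travel":[0,-0.0005,0],"twist":[0,0,0]},{"travel":[0,-0.0005,0],"twist":[0,0,0]}]'
python3 -m inch '[{"travel":[0,-0.0005,0],"twist":[0,0,0]},{"travel":[0,-0.0005,0],"twist":[0,0,0]},{"travel":[0,-0.0005,0],"twist":[0,0,0]}]'
python3 - <<'E'
from h import *
from station import arm
s=arm.observe();print(w2g(s["tcp_pos"]),s["ft_force"])
E
```

```text
time: 20.3
tcp_pos: [0.588, 0.2776, 0.1656]
ee_rot: [-0.538, 0.458, 0.539, 0.458]
ft_force: [-2.7, -1.2, 0.6]
gripper_width: 0.002
time: 20.55
tcp_pos: [0.5885, 0.2776, 0.1656]
ee_rot: [-0.538, 0.458, 0.539, 0.458]
ft_force: [-2.3, -0.3, 0.2]
gripper_width: 0.007
[0.0223 0.0357 0.1656] [-2.3074 -0.2599  0.1828]
```

```bash

python3 -m inch '[{"travel":[0,0.02,0],"twist":[0,0,0]},{"travel":[0,0.05,0],"twist":[0,0,0]},{"travel":[0,0.085,0],"twist":[0,0,0]},{"travel":[-0.025,0.115,-0.01],"twist":[0,0,0]},{"travel":[-0.06,0.13,-0.03],"twist":[0,0,0]}]'
python3 -m inch '[{"travel":[-0.02,0.01,-0.03],"twist":[0,0,0]},{"travel":[-0.04,0.02,-0.06],"twist":[0,0,0]},{"travel":[-0.06,0.03,-0.09],"twist":[0,0,0]},{"travel":[-0.07,0.04,-0.125],"twist":[0,0,0]},{"travel":[-0.07,0.05,-0.16],"twist":[0,0,0]}]'
python3 -m inch '[{"travel":[0,0.01,-0.035],"twist":[0,0,0]},{"travel":[0,0.02,-0.07],"twist":[0,0,0]},{"travel":[0,0.02,-0.105],"twist":[0,0,0]},{"travel":[0,0.02,-0.14],"twist":[0,0,0]},{"travel":[0,0.02,-0.175],"twist":[0,0,0]}]'
python3 look.py e; python3 k.py; python3 - <<'E'
import cv2
a=cv2.imread('pics/e_t.png');b=cv2.imread('pics/e_s.png');cv2.imwrite('pics/e.png',cv2.resize(cv2.hconcat([a,b[:390]]),(800,310)))
E
```

```text
time: 20.97
tcp_pos: [0.4623, 0.2274, 0.2227]
ee_rot: [-0.539, 0.459, 0.54, 0.456]
ft_force: [-0.1, -0.2, 0.6]
gripper_width: 0.003
time: 21.38
tcp_pos: [0.444, 0.0615, 0.2987]
ee_rot: [0.541, -0.454, -0.537, -0.461]
ft_force: [1.1, -0.6, 0.8]
gripper_width: 0.01
time: 21.8
tcp_pos: [0.4513, -0.1159, 0.296]
ee_rot: [0.54, -0.457, -0.537, -0.459]
ft_force: [-0.0, 1.0, -0.1]
gripper_width: 0.003
tcp g [-0.1764 -0.3326  0.2952] [ 0.5464 -0.3464 -0.2945]
tool axes(cols)
 [[ 0.0036 -0.9881 -0.1541]
 [-0.0014 -0.1541  0.9881]
 [-1.     -0.0034 -0.002 ]] tcp [ 0.4515 -0.1178  0.2952]
[252.5407 142.4495] [ 20  20 307] [0.0629 0.0399 0.072 ]
[306.6333 156.3667] [10 10 30] [ 0.0241 -0.0514  0.072 ]
[254.25  162.625] [4 7 8] [0.0265 0.0421 0.072 ]
[281.2289 174.4741] [ 28  29 367] [-0.0014 -0.0021  0.072 ]
[310.  179.2] [ 3  4 10] [-0.0171 -0.0511  0.072 ]
[311.25   186.6667] [ 4  4 12] [-0.0306 -0.0512  0.072 ]
[253.1333 191.5   ] [13  4 30] [-0.0241  0.0513  0.072 ]
s [250.5806 166.3779] [ 18  17 217]
knob [252.5407 142.4495] [250.5806 166.3779] [0.608  0.2836 0.1656] 0.0005710541500175857 [0.0425 0.0384 0.1656] fore 0.25143898132020037 cross 0.23413944306064322
0.22 [253.8911 145.3594] [251.0354 166.8901]
0.235 [253.7637 143.8989] [251.1152 166.6708]
0.25 [253.6434 142.4506] [251.1991 166.4724]
```

View pics/e.png

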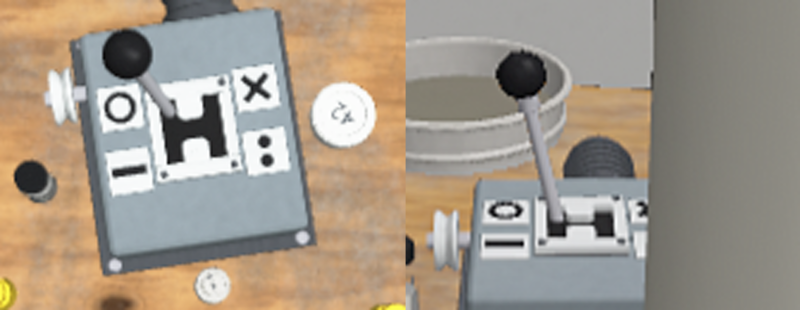

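The pictures show the lever in the far left slot beside the ring: the knob is at (252,142) in the top view and (250,166) in the scene view, and fore measures about 0.251. I haven't felt the end stop yet, so I'll go back for one more gentle touch.

```bash

python3 -m inch '[{"travel":[0,0,0.035],"twist":[0,0,0]},{"travel":[0,0,0.07],"twist":[0,0,0]},{"travel":[0,0,0.105],"twist":[0,0,0]},{"travel":[0,0,0.14],"twist":[0,0,0]},{"travel":[0,-0.01,0.175],"twist":[0,0,0]}]'
python3 -m inch '[{"travel":[0,0,0.035],"twist":[0,0,0]},{"travel":[0,0,0.07],"twist":[0,0,0]},{"travel":[0.02,0,0.105],"twist":[0,0,0]},{"travel":[0.04,0,0.14],"twist":[0,0,0]},{"travel":[0.055,0,0.175],"twist":[0,0,0]}]'
python3 -m inch '[{"travel":[0.025,-0.03,0.007],"twist":[0,0,0]},{"travel":[0.05,-0.06,0.01],"twist":[0,0,0]},{"travel":[0.074,-0.085,0.013],"twist":[0,0,0]},{"travel":[0.074,-0.085,0.013],"twist":[0,0,0]},{"travel":[0.074,-0.085,0.013],"twist":[0,0,0]}]'
python3 -m inch '[{"travel":[0,0,0],"twist":[0,0,0]},{"travel":[0,0,0],"twist":[0,0,0]}]'
python3 - <<'E'
from h import *
from station import arm
s=arm.observe();go(s,[g2w((.014,.0385,.165))]);print(w2g(s["tcp_pos"]),s["ft_force"])
E
```

```text
time: 22.42
tcp_pos: [0.4306, 0.0629, 0.2957]
ee_rot: [0.539, -0.456, -0.539, -0.459]
ft_force: [0.8, 0.0, -0.3]
gripper_width: 0.005
time: 22.83
tcp_pos: [0.4024, 0.2362, 0.2391]
ee_rot: [-0.539, 0.457, 0.539, 0.458]
ft_force: [1.0, 0.1, 0.4]
gripper_width: 0.005
time: 23.25
tcp_pos: [0.4853, 0.2608, 0.1635]
ee_rot: [-0.539, 0.459, 0.539, 0.457]
ft_force: [-1.2, 0.5, -0.1]
gripper_width: 0.003
time: 23.42
tcp_pos: [0.4855, 0.2605, 0.1673]
ee_rot: [0.539, -0.457, -0.539, -0.459]
ft_force: [0.6, -0.4, 1.8]
gripper_width: 0.007
tool axes(cols)
 [[ 0.0026 -0.9869 -0.1616]
 [ 0.0021 -0.1616  0.9869]
 [-1.     -0.0029  0.0017]] tcp [0.4855 0.2605 0.1673]
[0.5798 0.279  0.165 ] -> [ 0.0026 -0.0961  0.0031]
[-0.0821  0.0353  0.1673] [ 0.5722 -0.3667  1.8494]
```

```bash

python3 -m inch '[{"travel":[0,-0.03,0.002],"twist":[0,0,0]},{"travel":[0,-0.06,0.002],"twist":[0,0,0]},{"travel":[0,-0.083,0.002],"twist":[0,0,0]},{"travel":[0,-0.093,0.002],"twist":[0,0,0]},{"travel":[0,-0.096,0.002],"twist":[0,0,0]}]'
python3 -m inch '[{"travel":[0,-0.0015,0],"twist":[0,0,0]},{"travel":[0,-0.003,0],"twist":[0,0,0]},{"travel":[0,-0.004,0],"twist":[0,0,0]},{"travel":[0,-0.004,0],"twist":[0,0,0]}]'
python3 - <<'E'
from h import *
from station import arm
s=arm.observe();print(w2g(s["tcp_pos"]),s["ft_force"])
E
python3 -m inch '[{"travel":[0,-0.001,0],"twist":[0,0,0]},{"travel":[0,-0.001,0],"twist":[0,0,0]}]'
python3 -m inch '[{"travel":[0,-0.001,0],"twist":[0,0,0]},{"travel":[0,-0.001,0],"twist":[0,0,0]}]'
python3 - <<'E'
from h import *
from station import arm
s=arm.observe();print(w2g(s["tcp_pos"]),s["ft_force"])
E
```

```text
time: 23.83
tcp_pos: [0.5816, 0.2775, 0.1673]
ee_rot: [0.539, -0.457, -0.538, -0.46]
ft_force: [0.5, -0.4, -0.7]
gripper_width: 0.004
time: 24.17
tcp_pos: [0.5836, 0.2777, 0.1663]
ee_rot: [0.539, -0.458, -0.539, -0.458]
ft_force: [1.1, 0.0, 0.8]
gripper_width: -0.001
[0.0175 0.0366 0.1663] [1.1055 0.0197 0.7893]
time: 24.33
tcp_pos: [0.5849, 0.2778, 0.1659]
ee_rot: [0.539, -0.458, -0.539, -0.458]
ft_force: [-0.6, 0.4, -0.4]
gripper_width: 0.005
time: 24.5
tcp_pos: [0.5859, 0.2779, 0.1656]
ee_rot: [-0.539, 0.458, 0.539, 0.458]
ft_force: [-0.5, 0.5, 0.5]
gripper_width: 0.008
[0.0199 0.0364 0.1656] [-0.459   0.5047  0.4707]
```

```bash

python3 -m inch '[{"travel":[0,-0.001,0],"twist":[0,0,0]},{"travel":[0,-0.001,0],"twist":[0,0,0]}]'
python3 -m inch '[{"travel":[0,-0.001,0],"twist":[0,0,0]},{"travel":[0,-0.001,0],"twist":[0,0,0]}]'
python3 -m inch '[{"travel":[0,-0.0005,0],"twist":[0,0,0]},{"travel":[0,-0.0005,0],"twist":[0,0,0]}]'
python3 -m inch '[{"travel":[0,-0.0005,0],"twist":[0,0,0]},{"travel":[0,-0.0005,0],"twist":[0,0,0]}]'
python3 - <<'E'
from h import *
from station import arm
s=arm.observe();print(w2g(s["tcp_pos"]),s["ft_force"])
E
```

```text
time: 24.67
tcp_pos: [0.5868, 0.278, 0.1654]
ee_rot: [-0.538, 0.459, 0.539, 0.458]
ft_force: [-1.3, 0.2, 0.6]
gripper_width: 0.007
time: 24.83
tcp_pos: [0.5876, 0.2781, 0.1653]
ee_rot: [-0.538, 0.459, 0.539, 0.458]
ft_force: [-2.7, -0.8, 1.0]
gripper_width: 0.005
time: 25.0
tcp_pos: [0.588, 0.2782, 0.1653]
ee_rot: [-0.538, 0.459, 0.539, 0.458]
ft_force: [-3.2, 0.1, 0.1]
gripper_width: 0.008
time: 25.17
tcp_pos: [0.5885, 0.2782, 0.1653]
ee_rot: [-0.538, 0.459, 0.539, 0.458]
ft_force: [-3.5, -0.3, 0.4]
gripper_width: 0.006
[0.0224 0.0363 0.1653] [-3.5433 -0.3468  0.4191]
```

```bash

python3 -m inch '[{"travel":[0,-0.0007,0],"twist":[0,0,0]},{"travel":[0,-0.0007,0],"twist":[0,0,0]}]'
python3 -m inch '[{"travel":[0,-0.0007,0],"twist":[0,0,0]},{"travel":[0,-0.0007,0],"twist":[0,0,0]}]'
python3 - <<'E'
from h import *
from station import arm
s=arm.observe();print(w2g(s["tcp_pos"]),s["ft_force"])
E
```

```text
time: 25.33
tcp_pos: [0.5892, 0.2783, 0.1653]
ee_rot: [-0.538, 0.459, 0.539, 0.458]
ft_force: [-4.8, 0.0, 1.0]
gripper_width: 0.005
time: 25.5
tcp_pos: [0.5899, 0.2784, 0.1654]
ee_rot: [-0.538, 0.459, 0.539, 0.458]
ft_force: [-4.4, -0.7, 1.5]
gripper_width: 0.006
[0.0238 0.0362 0.1654] [-4.3684 -0.6688  1.5243]
```

Force has gone up from about 2.3 N (free sliding) to about 4.6 N, so the lever is at its stop. Retreating for a last look.

```bash

python3 -m inch '[{"travel":[0,0.02,0],"twist":[0,0,0]},{"travel":[0,0.05,0],"twist":[0,0,0]},{"travel":[0,0.085,0],"twist":[0,0,0]},{"travel":[-0.025,0.115,-0.01],"twist":[0,0,0]},{"travel":[-0.06,0.13,-0.03],"twist":[0,0,0]}]'
python3 -m inch '[{"travel":[-0.02,0.01,-0.03],"twist":[0,0,0]},{"travel":[-0.04,0.02,-0.06],"twist":[0,0,0]},{"travel":[-0.06,0.03,-0.09],"twist":[0,0,0]},{"travel":[-0.07,0.04,-0.125],"twist":[0,0,0]},{"travel":[-0.07,0.05,-0.16],"twist":[0,0,0]}]'
python3 -m inch '[{"travel":[0,0.01,-0.035],"twist":[0,0,0]},{"travel":[0,0.02,-0.07],"twist":[0,0,0]},{"travel":[0,0.02,-0.105],"twist":[0,0,0]},{"travel":[0,0.02,-0.14],"twist":[0,0,0]},{"travel":[0,0.02,-0.175],"twist":[0,0,0]}]'
python3 -m inch '[{"travel":[0,0,0],"twist":[0,0,0]},{"travel":[0,0,0],"twist":[0,0,0]},{"travel":[0,0,0],"twist":[0,0,0]}]'
python3 k.py|grep knob; python3 - <<'E'
from station import arm
import cv2
c=arm.camera("top")["pixels"];cv2.imwrite("pics/f.png",c)
E
```

```text
time: 25.92
tcp_pos: [0.4646, 0.2284, 0.2229]
ee_rot: [-0.539, 0.459, 0.539, 0.456]
ft_force: [0.6, 0.3, 0.9]
gripper_width: 0.005
time: 26.33
tcp_pos: [0.4463, 0.0623, 0.2989]
ee_rot: [0.541, -0.454, -0.536, -0.461]
ft_force: [-0.4, 0.1, -0.8]
gripper_width: 0.002
time: 26.75
tcp_pos: [0.4535, -0.1153, 0.2962]
ee_rot: [0.541, -0.457, -0.536, -0.459]
ft_force: [0.5, 0.6, 0.3]
gripper_width: 0.006
time: 27.0
tcp_pos: [0.4527, -0.1133, 0.295]
ee_rot: [0.539, -0.458, -0.538, -0.459]
ft_force: [0.8, -0.5, 0.5]
gripper_width: 0.008
knob [252.5372 142.4207] [250.5806 166.3779] [0.6081 0.2836 0.1656] 0.0005696191131864264 [0.0426 0.0384 0.1656] fore 0.25175148479385134 cross 0.23415789289415342
```

View pics/f.png

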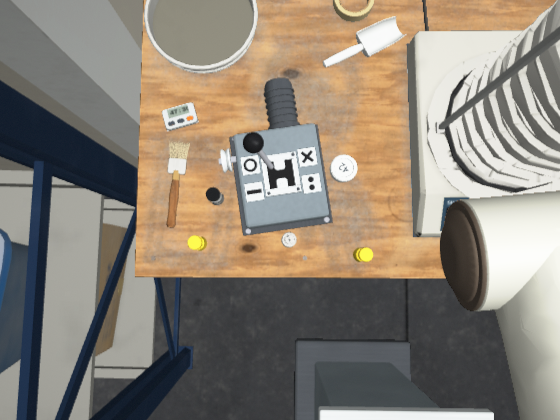

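```bash
python3 -c "
from station import arm
print(arm.observe()['ft_force'],arm.close_job())"
```

```text
the job is handed in; nothing more can be done
[-0.70267217  0.29323916 -0.38499428] None
```

The lever now stands home in the far left slot, beside the ring tile, and the job was handed in at about 27 s of robot time, within the 61 s allowed.

I pushed it with the closed fingertips only: forward to neutral, across the lane to the left, then forward to the far end. After looking, I gave it two more gentle pushes to bring it fully home.

- **Lever position:** the last camera measurement gives fore about 0.252 and cross about 0.234. The knob moved less than 0.1 mm on the final touch, so it is at its stop.
- **Forces:** the wrist readings I took while pushing were about 7 N or less, mostly 2–5 N.
- **Loose items:** the vial, weight and tin are at the same pixels in the last top picture as in the first. I compared these by eye only.
- **Robot clear:** it is parked away from the gearbox, with only sensor noise on the wrist (under 1 N).

**Checks that failed or disagreed:**
- **First push to the end:** by finger travel it should have been home, but the picture showed fore at only about 0.229. The second push corrected this.
- **Blocked view:** the arm hid the lever from both cameras during the pushes, so I steered those by force and measured position.

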